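Open the sliding-lid gouge case

ROBOT

A 6-joint arm with a two-finger parallel gripper is mounted at the origin on a cart in front of the work surface, level with it; the furniture and walls round the work are solid. World frame = base frame: x ahead of the robot, y to its left, z up, the work surface at z = 0. Lengths are in m, angles in rad, forces in N, time in s.
With the tool pointing down it reaches from about 0.25 to 0.725 m from the base axis. Payload 4 kg.
Tool frame: the origin (TCP) lies on the front face of the gripper's body, between the roots of the fingers; the fingertips stand 73 mm ahead of it and the grasp point (between the pads) lies bot.tcp_to_grasp ahead of it (bot.tcp_to_grasp is the distance from the TCP to the grasp point, in m); z points along the fingers, y is the line along which they close (so a half turn about z gives the same grasp; the last joint's range is limited). The gripper opens to 85 mm and grips with 20 to 120 N. Pads are 22 mm wide; open, the fingers measure 114 mm over their backs; the gripper's body (76 mm by 85 mm) begins 54 mm behind the grasp point. The pads swing forward as they close: fully open they stand 13 mm farther back than shut.
Start: joints at [-1.213, 0.241, 0.005, 1.335, 0, 1.571], TCP at [0.175, -0.468, 0.304] pointing down, gripper open.
Joint ranges: [-2.72, 2.72], [-1.05, 1.87], [-1.09, 1.28], [-1.99, 2.15], [-1.42, 1.44], [-3.14, 3.14]. Speed limits (rad/s): [2.79, 2.79, 3.14, 3.14, 3.14, 3.14].

INTERFACE

Orientations are given as a unit quaternion [x, y, z, w].
In Python, from workcell import bot gives the robot as it stands.
- The arm moves only by the shell command python3 -m jog 'ROWS' [OPENING]. ROWS is JSON, one flat list of numbers, 6 for each row, row after row: the shift along the world's x, y, z scaled (see below), then the turn, a rotation vector about the world's x, y, z scaled (see below). In form: [tx, ty, tz, wx, wy, wz, tx, ty, tz, wx, wy, wz, ...]. A call has 1 to 10 rows; each row is the pose to reach, as a shift and turn from the pose commanded when the call began; what a row does not reach only later rows make up. The controller multiplies each number of a shift by 800 mm and each number of a turn by 2 rad. A row lasts 1/12 s, in which the tool goes at most 41.7 mm and 7.16 degrees, less where a joint would pass 70% of its speed; a pose out of reach is approached as far as the arm can. A call with a number of a shift or a turn outside -1 to 1 is refused whole. A call with a gripper value outside its range is refused whole. OPENING is the opening, from -1 (shut) to 1 (fully open), set as the call begins (- or left out, the last holds). The fingers move at their own pace and stop on an object; the grip force is fixed at half the most. Time passes only in rows, so rows that repeat a pose let the fingers close. It gives the time, the measured TCP pose, the force, the opening and the grip force at its end, in the units of the state.
- bot.get_obs(): the state, without advancing time (a new reading comes with each control period).
- bot.camera(name): name is "side" or "top" or "wrist"; returns (picture, depth): 384x512x3 uint8, red, green, blue; 384x512 float32, m along the optical axis (not along the pixel's ray), 0 where there is no reading.
- bot.calibration(name): a dict with "intrinsics" (3x3 intrinsics, pixels), "dist" ([k1, k2, p1, p2, k3] as OpenCV has them; the pictures are not rectified), "pose" (4x4, takes a point from camera to world coordinates). Camera axes: x right, y up, looking along -z (the intrinsics and any distortion apply to the point x, -y, -z); pixel columns grow to the right and rows downward; lengths in m; the calibration is good to about 2 mm. A picture is of the moment at which its call begins: read the wrist's pose just before it. calibration takes no time and is no camera call; for the wrist camera it gives the pose at the moment of the call.
- bot.job_done(): hands the job in; it is judged then, once.
Trained networks look in the newest picture that a camera, given by its name, has taken for a name from the list of things; names that differ only in an ending like _2 or _b are one class to them, and where a whole thing is asked for, a point or a joint stands for the part that bears it (a point fixed in the world has none). Each returns a list of dicts, best first, with "confidence" (0 to 1); they miss things now and then, are a little off and sometimes report something else, mostly with a low value. They report only what shows in the picture. A call takes as long as a camera call.
- bot.find_in(label, camera): "at" ([x, y, z] in m, in the coordinates of the camera as it stood for that picture, good to about 4 mm: the middle of the surface that is visible of it).
- bot.tip_of(label, camera): "at" ([x, y, z] in m, in the coordinates of the camera as it stood for that picture, good to about 4 mm: a listed point, or the origin of a listed thing).
The state is a dict: "clock": time; "joint_pos": joint angles; "joint_vel": joint speeds; "tau": joint torques, N m; "eef_pos": TCP position; "tool_rot": TCP orientation; "ft_force": force on the tool from outside, world axes, zero at the start; "ft_torque": the same for the moment, N m; "grip_width": finger opening in m; "grasp_force": force on a finger pad.
Only numpy, scipy, OpenCV 4.12 (cv2) and the standard library are available. Lean on these libraries where they do the work, as an engineer would, in place of code of your own. Each camera call takes 0.05 s, during which the arm holds its last target. There are 200 camera calls.

TASK

Open the broad gouge case for work: with a fingertip turn the wooden button on its front end aside, clear of the lid, then hook a fingertip behind the raised lip of the lid and draw the lid out along its grooves as far as its stop. Do not pinch or lift the lid, do not wrench it, and leave the narrow case and the other things on the bench as they are.

Things in the scene. Friction and masses are not known exactly. Their poses are not given: they have to be found in the camera images.
- broad_case: broader of two wooden sliding-lid cases, 290 long x 150 wide x 66 mm high, screwed to the bench. Origin: centre of its underside; x along its length to the back end, y across, z up. Front end face at x = -145 mm; front wall 50 mm high: over it the lid slides out along -x (roughly to the robot) in grooves of the 12 mm side walls. The button is on the middle of the front face
- broad_case_button (a joint): its turn-button: dark wooden bar, 16 x 16 mm, round ends, on a screw along x, 22 mm above the bench, filling 3 to 19 mm ahead of the front face. 0 = upright, in the lid's way; turns to either side: +1.57 level, tip to the case's -y; -1.57 tip to +y. From screw to tip 42 mm, 8 mm beyond the screw. Clear of the lid from 1.15 either way. Turns with 0.5 N at the tip and stays where it is left
- broad_case_button_tip (a point): the tip of that button, in the middle of its thickness, 11 mm in front of the end face; 64 mm above the bench when upright
- broad_case_lid: its lid: loose wooden panel 277 x 135 x 8 mm in the grooves, 1.5 mm play at each side, 2 mm above. Origin on its underside; shut, 50 mm straight above the case's origin, axes as the case's, front edge flush with the front face. Slides with 1 to 4 N; two small stops under it meet the front wall from inside when it is 150 mm out
- broad_case_lip (a point): the lid's lip: wooden strip across the lid's front end, 100 mm wide (y), 14 mm thick (x), standing 18 mm above the lid's upper face (58 to 76 mm above the bench). The point is the middle of its rear face (the face to hook, on the case's +x side), 67 mm above the bench; behind it the lid is bare
- narrow_case: the narrower case, 290 x 96 x 66 mm, otherwise built alike; screwed to the bench; origin and axes as for the broad one. To be left shut
- narrow_case_lid: its lid, 277 x 81 x 8 mm, with a lip 46 mm wide; origin on its underside, 50 mm above the case's origin
- narrow_case_button_tip (a point): the tip of the narrow case's button, which stands upright in front of its front end
- whetstone_orange: oilstone on a wooden base, 65 x 200 x 32 mm, loose on the bench; leave
- spoon_blank: wooden spoon blank, 47 x 231 x 16 mm, loose; leave
- pencil: pencil, 13 x 151 x 8 mm, loose; leave
- tape_measure: tape measure, 32 x 76 x 58 mm, loose; leave
- sanding_block: sanding block, 61 x 101 x 36 mm, loose; leave
- carver_mallet: round carver's mallet lying, 70 x 276 x 71 mm, loose; leave
- dust_brush: bench brush, 40 x 260 x 47 mm, loose; leave

How it is judged:
By the outcome, as a careful person would: the job done as asked, in the order asked, and still so for the second after the job is handed in, with the robot touching nothing.
It also fails if it takes over 45 s, if anything falls off the work surface, if the arm or the gripper's body presses on something with over 40 N, if the wrist force passes 120 N, or if a joint passes its speed limit or range.

## Working session

There is one attempt and no reset: what is moved stays moved. The work goes in short steps, Python scripts to look and compute and a shell command to move; the robot and the scene stay as the last step left them, time stands still between calls to the robot, and variables do not carry over. Pictures are saved under pics/ and viewed, at most 10 in all, crops included, and the job is handed in when it is done.

```bash
mkdir -p pics
cat > h.py <<'E'
from workcell import bot
import numpy as np, cv2
def w(cam,p):
    T=np.array(bot.calibration(cam)["pose"]); return (T@np.r_[p,1])[:3]
def look(cam,names,save=None):
    im,d=bot.camera(cam)
    if save: cv2.imwrite(f"pics/{save}.png",im[:,:,::-1])
    for n in names:
        for f in (bot.tip_of,):
            for r in f(n,cam)[:2]: print(cam,n,np.round(w(cam,r["at"]),4),round(r["confidence"],2))
    return im,d
E
python3 - <<'E'
from h import *
N=["broad_case","broad_case_button_tip","broad_case_lid","broad_case_lip","narrow_case_button_tip","narrow_case"]
for c in("top","side"): look(c,N,c+"0")
o=bot.get_obs();print(o["clock"],o["eef_pos"],o["tool_rot"],o["grip_width"],bot.tcp_to_grasp)
E
```

```text
top broad_case [0.7526 0.0659 0.001 ] 0.91
top broad_case_lid [0.7506 0.0646 0.0475] 0.81
top broad_case_lip [0.6187 0.0713 0.0687] 0.57
top broad_case_lip [0.3437 0.2766 0.0035] 0.47
top narrow_case_button_tip [ 0.5996 -0.1909  0.0636] 0.36
top narrow_case [ 0.754  -0.2197 -0.0017] 0.55
side broad_case [ 0.7512  0.0697 -0.0037] 0.9
side broad_case [ 0.3448  0.2776 -0.0036] 0.34
side broad_case_button_tip [ 0.7586 -0.2075 -0.0061] 0.7
side broad_case_button_tip [0.594  0.0665 0.0599] 0.5
side broad_case_lid [0.7542 0.076  0.0452] 0.63
side broad_case_lid [ 0.4219  0.2667 -0.0049] 0.2
side broad_case_lip [0.6196 0.0722 0.0647] 0.78
side broad_case_lip [ 0.752   0.0686 -0.0047] 0.17
side narrow_case_button_tip [ 0.599  -0.188   0.0626] 0.63
side narrow_case [ 0.7592 -0.21   -0.0075] 0.75
0.7 [ 0.1751105  -0.46834352  0.30394118] [ 9.84039981e-01  1.77947505e-01 -1.03681158e-05  3.19685683e-05] 0.0850896261865737 0.0539
```

View pics/top0.png

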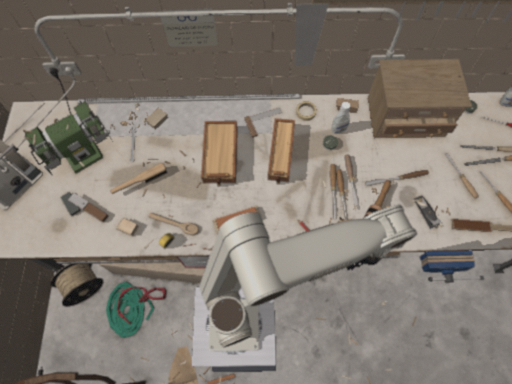

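View pics/side0.png

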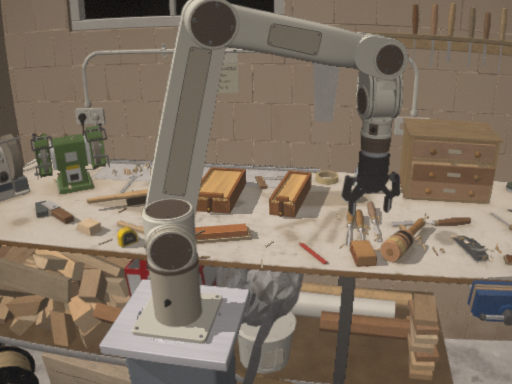

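The top picture shows the broad case at about px (220,150), its lip at (220,181), and the narrow case at (282,150). The side picture agrees, with both buttons upright at the near ends. The network heights match the sizes given. I'll shut the fingers and go over the front of the broad case.

```bash
R='0.38,0.675,0,0,0,-0.19'; python3 -m jog '[0.38,0.675,0,0,0,-0.19,0.38,0.675,0,0,0,-0.19,0.38,0.675,0,0,0,-0.19,0.38,0.675,0,0,0,-0.19,0.38,0.675,0,0,0,-0.19,0.38,0.675,0,0,0,-0.19,0.38,0.675,0,0,0,-0.19,0.38,0.675,0,0,0,-0.19,0.38,0.675,0,0,0,-0.19,0.38,0.675,0,0,0,-0.19]' -1
```

```text
clock: 1.53
eef_pos: [0.3754, -0.1119, 0.3044]
tool_rot: [1.0, -0.011, 0.001, 0.0]
ft_force: [0.4, -0.3, -0.4]
grip_width: -0.0
grasp_force: 0.0
```

```bash
python3 -m jog '[0.13,0.2275,0,0,0,0,0.13,0.2275,0,0,0,0,0.13,0.2275,0,0,0,0,0.13,0.2275,0,0,0,0,0.13,0.2275,0,0,0,0,0.13,0.2275,0,0,0,0,0.13,0.2275,0,0,0,0]'
python3 - <<'E'
from h import *
N=["broad_case","broad_case_button_tip","broad_case_lid","broad_case_lip"]
for i in range(2): im,d=look("wrist",N,"wr%d"%i)
look("top",N[1:]);look("side",N)
np.savez("wr.npz",d=d,**{k:np.array(v) for k,v in bot.calibration("wrist").items()})
E
```

```text
clock: 2.12
eef_pos: [0.4806, 0.0206, 0.3036]
tool_rot: [1.0, 0.015, -0.001, -0.015]
ft_force: [0.5, 1.2, 0.6]
grip_width: 0.0001
grasp_force: 0.0
wrist broad_case [ 0.3446  0.2787 -0.0013] 0.62
wrist broad_case_button_tip [0.5923 0.0651 0.0619] 0.68
wrist broad_case_lip [ 4.232e-01  2.617e-01 -3.000e-04] 0.53
wrist broad_case_button_tip [0.597  0.0669 0.0621] 0.61
top broad_case_button_tip [ 0.3662 -0.3213 -0.0022] 0.32
top broad_case_lip [ 0.7518 -0.2161  0.0503] 0.33
side broad_case [ 0.7474  0.067  -0.0009] 0.91
side broad_case [0.5973 0.0679 0.0594] 0.45
side broad_case_button_tip [0.5963 0.068  0.0602] 0.43
side broad_case_button_tip [ 4.693e-01 -6.274e-01 -1.000e-04] 0.21
side broad_case_lid [0.7514 0.0728 0.0459] 0.6
side broad_case_lip [0.6205 0.074  0.0641] 0.92
side broad_case_lip [0.5975 0.0681 0.0591] 0.55
```

View pics/wr1.png

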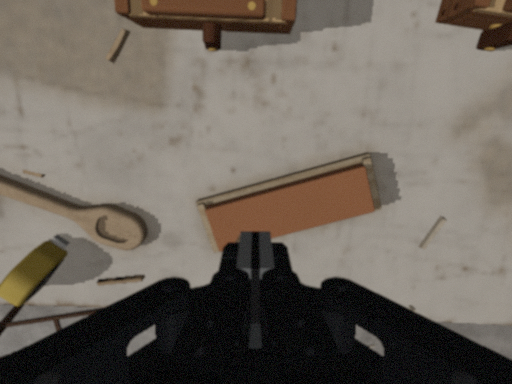

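The wrist picture shows the broad case's front wall at row ~25, columns 118-297, and its button at (212,38). The whetstone is below it at (290,200). I'll move in closer to fit the case yaw from depth.

```bash
python3 -m jog '[0.08,0,0,0,0,0,0.08,0,0,0,0,0,0.08,0,0,0,0,0,0.08,0,0,0,0,0,0.08,0,0,0,0,0]'
python3 - <<'E'
from h import *
im,d=look("wrist",["broad_case_button_tip","broad_case_lip","broad_case_lid","broad_case"],"wr2")
o=bot.get_obs();print(o["eef_pos"],o["tool_rot"])
c=bot.calibration("wrist");K=np.array(c["intrinsics"]);T=np.array(c["pose"])
v,u=np.mgrid[:384,:512];uv=np.stack([u,v],-1).reshape(-1,1,2).astype(float)
n=cv2.undistortPoints(uv,K,np.array(c["dist"],float)).reshape(384,512,2)
P=np.stack([n[...,0]*d,-n[...,1]*d,-d],-1)@T[:3,:3].T+T[:3,3]
np.save("P.npy",P);Z=P[...,2]
near=(abs(P[...,1]-.07)<.11)&(P[...,0]>.56)&(d>0)
for lo,hi,nm in((.07,.085,"lip"),(.061,.0695,"rim"),(.054,.061,"lid"),(.045,.09,"all")):
    m=near&(Z>lo)&(Z<hi); q=P[m]
    if len(q)<20: print(nm,len(q));continue
    r=cv2.minAreaRect((q[:,:2]*1000).astype(np.float32));print(nm,len(q),q.min(0).round(4),q.max(0).round(4),r)
# table height
print("table",np.median(Z[(d>0)&(Z<.02)&(Z>-.02)]))
# front edge per column of the lip
m=near&(Z>.07)&(Z<.085)
E
```

```text
clock: 3.48
eef_pos: [0.5434, 0.0201, 0.3035]
tool_rot: [1.0, 0.014, -0.001, -0.015]
ft_force: [0.3, -0.4, -1.5]
grip_width: -0.0001
grasp_force: 0.0
wrist broad_case_button_tip [0.5966 0.0688 0.0619] 0.7
wrist broad_case_lip [0.6243 0.0749 0.0696] 0.75
[0.54330099 0.02004424 0.30431751] [ 9.99787092e-01  1.41714840e-02 -4.00083418e-04 -1.49926387e-02]
lip 1966 [0.6097 0.0048 0.0702] [0.65   0.1381 0.0804] ((627.189208984375, 70.4423599243164), (38.83272171020508, 133.50042724609375), 2.9411938190460205)
rim 3932 [ 0.5912 -0.0041  0.061 ] [0.689  0.1469 0.0695] ((639.458251953125, 70.90837860107422), (96.63638305664062, 152.03848266601562), 1.3331754207611084)
lid 11564 [0.5912 0.0077 0.0568] [0.6895 0.1364 0.061 ] ((640.155029296875, 71.93893432617188), (97.97637939453125, 128.91285705566406), 0.3526461124420166)
all 17492 [ 0.5912 -0.0041  0.0568] [0.6895 0.1469 0.0804] ((639.8492431640625, 71.01810455322266), (97.52840423583984, 151.81590270996094), 1.056009292602539)
table 0.002526350683889206
```

View pics/wr2.png

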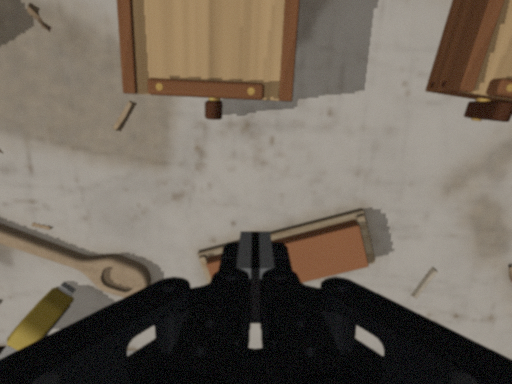

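Run:
```python
from h import *
print(np.round(bot.get_obs()["joint_pos"],3))
P=np.load("P.npy");Z=P[...,2];near=(abs(P[...,1]-.07)<.11)&(P[...,0]>.56)
m=near&(Z>.045)&(Z<.09);q=P[m];e=[]
for x0 in np.arange(.615,.685,.005):
    s=q[abs(q[:,0]-x0)<.0025];e.append((x0,s[:,1].min(),s[:,1].max()))
e=np.array(e);print(e.round(4))
print("yaw deg",[np.degrees(np.polyfit(e[:,0],e[:,i],1)[0]) for i in(1,2)])
f=[]
for y0 in np.arange(.005,.14,.006):
    s=q[(abs(q[:,1]-y0)<.003)&(q[:,0]<.65)];f.append((y0,s[:,0].min(), s[s[:,2]>.0705,0].max() if (s[:,2]>.0705).any() else 0))
f=np.array(f);print(f.round(4))
g=f[abs(f[:,0]-.07)>.02];print("front yaw",np.degrees(-np.polyfit(g[:,0],g[:,1],1)[0]))
```

```text
[0.024 0.328 0.124 1.368 0.03  3.137]
[[ 0.615  -0.0027  0.1462]
 [ 0.62   -0.0034  0.1457]
 [ 0.625  -0.0029  0.1465]
 [ 0.63   -0.0034  0.1468]
 [ 0.635  -0.0033  0.1469]
 [ 0.64   -0.0036  0.1465]
 [ 0.645  -0.0034  0.1463]
 [ 0.65   -0.0032  0.1466]
 [ 0.655  -0.0037  0.1462]
 [ 0.66   -0.0033  0.1458]
 [ 0.665  -0.0038  0.1462]
 [ 0.67   -0.0034  0.146 ]
 [ 0.675  -0.004   0.1459]
 [ 0.68   -0.0036  0.1457]
 [ 0.685  -0.0041  0.1453]]
yaw deg [np.float64(-0.707576161689456), np.float64(-0.6513880162780512)]
[[0.005  0.6097 0.    ]
 [0.011  0.6095 0.    ]
 [0.017  0.6094 0.    ]
 [0.023  0.61   0.6232]
 [0.029  0.6099 0.6231]
 [0.035  0.6097 0.6236]
 [0.041  0.6104 0.6236]
 [0.047  0.6102 0.6234]
 [0.053  0.61   0.6232]
 [0.059  0.592  0.6239]
 [0.065  0.5912 0.6237]
 [0.071  0.5919 0.6234]
 [0.077  0.5927 0.6241]
 [0.083  0.6108 0.6239]
 [0.089  0.6106 0.6237]
 [0.095  0.6105 0.6243]
 [0.101  0.611  0.6242]
 [0.107  0.6108 0.624 ]
 [0.113  0.6107 0.6245]
 [0.119  0.6113 0.6244]
 [0.125  0.6112 0.    ]
 [0.131  0.611  0.    ]
 [0.137  0.6116 0.    ]]
front yaw -0.7572109632718209
```

The fit is consistent: front face at x=0.6105, centreline y=0.0715, yaw -0.7°, lip rear at x=0.624. Joint 6 has hit its range limit, which explains the small tilt, so I'll turn the tool by +90° while moving beside the button.

```bash
python3 -m jog '[0.059,0.112,0,0,0,0.785,0.059,0.112,0,0,0,0.785,0.059,0.112,0,0,0,0.785,0.059,0.112,0,0,0,0.785,0.059,0.112,0,0,0,0.785,0.059,0.112,0,0,0,0.785,0.059,0.112,0,0,0,0.785,0.059,0.112,0,0,0,0.785,0.059,0.112,0,0,0,0.785,0.059,0.112,0,0,0,0.785]'
python3 -c "
from h import *
o=bot.get_obs();print(o['eef_pos'],o['tool_rot'],np.round(o['joint_pos'],3))
from scipy.spatial.transform import Rotation as R
M=R.from_quat(o['tool_rot']).as_matrix();print(M.round(3))"
```

```text
clock: 4.57
eef_pos: [0.5907, 0.1096, 0.3042]
tool_rot: [0.801, 0.599, -0.009, -0.012]
ft_force: [-0.3, -0.5, 0.1]
grip_width: 0.0
grasp_force: 0.0
[0.59074245 0.10960994 0.30424562] [ 0.80066804  0.5989238  -0.00915164 -0.01171426] [0.179 0.464 0.328 1.461 0.013 2.035]
[[ 0.282  0.959 -0.029]
 [ 0.959 -0.282  0.008]
 [-0.001 -0.03  -1.   ]]
```

```bash
python3 -m jog '[0,0,0,-0.004,-0.0145,0.137,0,0,-0.1,-0.004,-0.0145,0.137,0,0,-0.1,-0.004,-0.0145,0.137,0,0,-0.2325,-0.004,-0.0145,0.137,0,0,-0.2325,-0.004,-0.0145,0.137,0,0,-0.2325,-0.004,-0.0145,0.137,0,0,-0.2325,-0.004,-0.0145,0.137]'
python3 - <<'E'
from h import *
o=bot.get_obs()
from scipy.spatial.transform import Rotation as R
M=R.from_quat(o['tool_rot']).as_matrix();print(M.round(3))
look("wrist",["broad_case_button_tip"],"wr3");im,d=look("side",["broad_case_button_tip"])
c=cv2.resize(im[110:260,130:330],(800,600),interpolation=cv2.INTER_CUBIC);cv2.imwrite("pics/s3.png",c[:,:,::-1])
E
```

```text
clock: 5.15
eef_pos: [0.5864, 0.1088, 0.1118]
tool_rot: [0.714, 0.701, -0.007, -0.002]
ft_force: [-1.3, -0.2, -1.7]
grip_width: 0.0001
grasp_force: 0.0
[[ 0.018  1.    -0.012]
 [ 1.    -0.019 -0.006]
 [-0.007 -0.012 -1.   ]]
side broad_case_button_tip [0.6004 0.068  0.0635] 0.57
```

View pics/wr3.png

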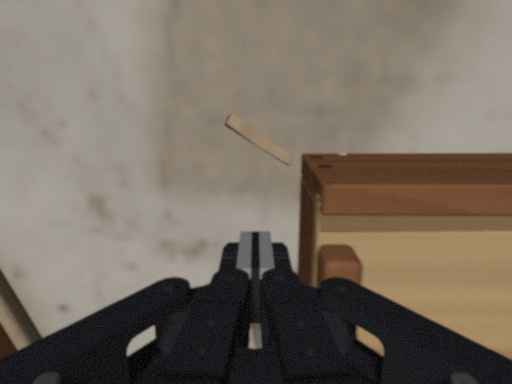

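View pics/s3.png

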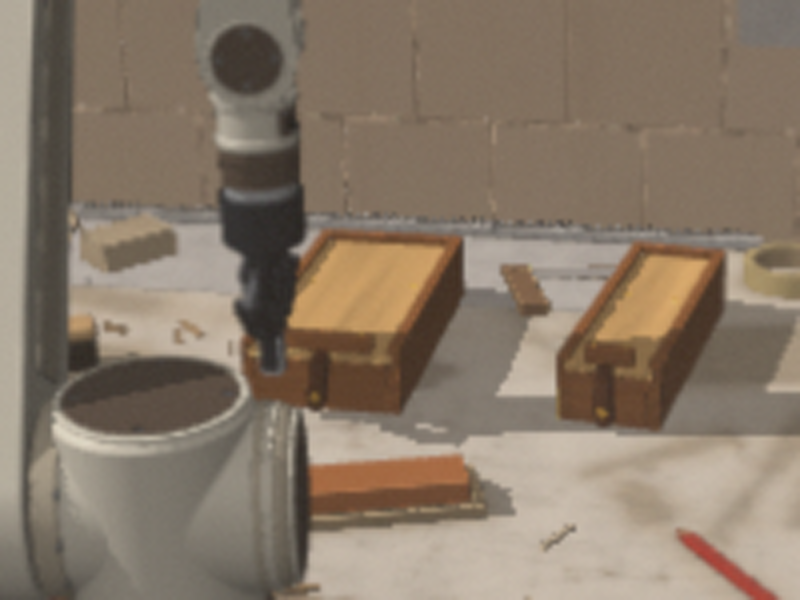

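The side crop shows the fingertip at (272,372), just left of the upright button at (317,380) and clear of the front face. Its height is about mid-wall, as computed. I'll push it sideways towards -y.

```bash
python3 -m jog '[0.005,-0.006,0,0,0,0,0.005,-0.012,0,0,0,0,0.005,-0.018,0,0,0,0,0.005,-0.024,0,0,0,0,0.005,-0.03,0,0,0,0,0.005,-0.036,0,0,0,0,0.005,-0.042,0,0,0,0,0.005,-0.048,0,0,0,0,0.005,-0.054,0,0,0,0,0.005,-0.054,0,0,0,0]'
```

```text
clock: 6.18
eef_pos: [0.5951, 0.0652, 0.1179]
tool_rot: [0.714, 0.7, -0.002, 0.002]
ft_force: [0.0, 0.3, 0.1]
grip_width: -0.0001
grasp_force: 0.0
```

```bash
python3 -m jog '[-0.003,-0.003,-0.003,0,0,0,-0.003,-0.006,-0.006,0,0,0,-0.003,-0.006,-0.009,0,0,0,-0.003,-0.006,-0.012,0,0,0,-0.003,-0.006,-0.015,0,0,0,-0.003,-0.006,-0.015,0,0,0]'
```

```text
clock: 6.68
eef_pos: [0.5928, 0.0614, 0.1088]
tool_rot: [0.714, 0.7, -0.001, 0.002]
ft_force: [-6.6, -2.5, 17.1]
grip_width: 0.0001
grasp_force: 9.0
```

```bash
python3 -m jog '[0,0,0.01,0,0,0,0,0,0.03,0,0,0,0,0.03,0.09,0,0,0,0,0.06,0.12,0,0,0,0,0.1,0.12,0,0,0,0,0.1,0.12,0,0,0]'
python3 - <<'E'
from h import *
look("wrist",["broad_case_button_tip"]);im,d=look("side",["broad_case_button_tip","broad_case_lip"])
c=cv2.resize(im[170:230,180:260],(800,600),interpolation=cv2.INTER_CUBIC);cv2.imwrite("pics/s4.png",c[:,:,::-1])
E
```

```text
clock: 7.18
eef_pos: [0.5941, 0.1473, 0.2051]
tool_rot: [0.712, 0.703, 0.002, 0.002]
ft_force: [0.4, 0.1, 0.3]
grip_width: 0.0001
grasp_force: 0.0
wrist broad_case_button_tip [0.593  0.0283 0.0271] 0.37
side broad_case_button_tip [0.5977 0.034  0.0304] 0.41
side broad_case_button_tip [ 0.4677 -0.6287 -0.0018] 0.21
side broad_case_lip [0.6196 0.0703 0.0636] 0.77
```

View pics/s4.png

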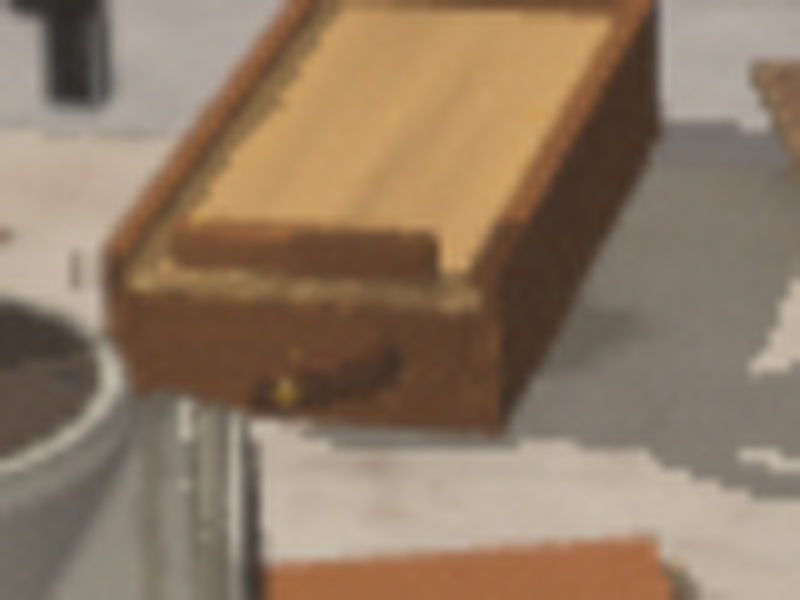

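The button is turned down, with its screw at (285,392) and tip at about (385,358). That is roughly 65-80°. The 17 N push was probably the finger linkage meeting the lip, so I'll give it one more nudge from farther out, along the bar, to bring it near level.

```bash
python3 -m jog '[-0.009,-0.05,-0.04,0,0,0,-0.009,-0.1,-0.081,0,0,0,-0.009,-0.108,-0.09,0,0,0,-0.009,-0.109,-0.1,0,0,0,-0.009,-0.109,-0.109,0,0,0,-0.009,-0.116,-0.112,0,0,0,-0.009,-0.122,-0.115,0,0,0,-0.009,-0.1275,-0.118,0,0,0,-0.009,-0.1275,-0.118,0,0,0]'
```

```text
clock: 8.18
eef_pos: [0.586, 0.0393, 0.108]
tool_rot: [0.714, 0.7, -0.001, 0.002]
ft_force: [0.1, -0.2, 0.1]
grip_width: 0.0002
grasp_force: 0.0
```

```bash
python3 -m jog '[0,0.008,0,0,0,0,0,0.008,-0.002,0,0,0,0,0.008,-0.004,0,0,0,0,0.008,-0.006,0,0,0,0,0.008,-0.006,0,0,0]'
```

```text
clock: 8.6
eef_pos: [0.5862, 0.047, 0.1053]
tool_rot: [0.713, 0.701, -0.0, 0.002]
ft_force: [-4.3, 0.2, 11.1]
grip_width: -0.0002
grasp_force: 6.1
```

```bash
python3 -m jog '[0,0,0.05,0,0,0,0,0,0.1,0,0,0,0.02,0.01,0.119,0,0,0,0.06,0.025,0.119,0,0,0,0.0775,0.031,0.119,0,0,0,0.0775,0.031,0.1,0,0,0,0.0775,0.031,0.08,0,0,0,0.0775,0.031,0.065,0,0,0,0.0775,0.031,0.065,0,0,0]'
python3 - <<'E'
from h import *
im,d=look("side",["broad_case_button_tip","broad_case_lip","broad_case_lid"])
c=cv2.resize(im[150:225,170:270],(800,600),interpolation=cv2.INTER_CUBIC);cv2.imwrite("pics/s5.png",c[:,:,::-1])
look("top",["broad_case_lip","broad_case_button_tip"])
print(bot.get_obs()["eef_pos"])
E
```

```text
clock: 9.35
eef_pos: [0.6456, 0.0712, 0.1513]
tool_rot: [0.713, 0.701, -0.004, -0.0]
ft_force: [-0.9, -0.2, 0.1]
grip_width: 0.0001
grasp_force: 0.0
side broad_case_button_tip [ 0.4684 -0.6265 -0.0008] 0.6
side broad_case_button_tip [0.5999 0.0319 0.0191] 0.52
side broad_case_lip [0.6201 0.0734 0.0602] 0.91
side broad_case_lid [0.7503 0.0721 0.0449] 0.92
top broad_case_lip [0.6183 0.0689 0.0693] 0.74
top broad_case_lip [0.7509 0.0598 0.0483] 0.68
[0.64805    0.07092993 0.15603312]
```

View pics/s5.png

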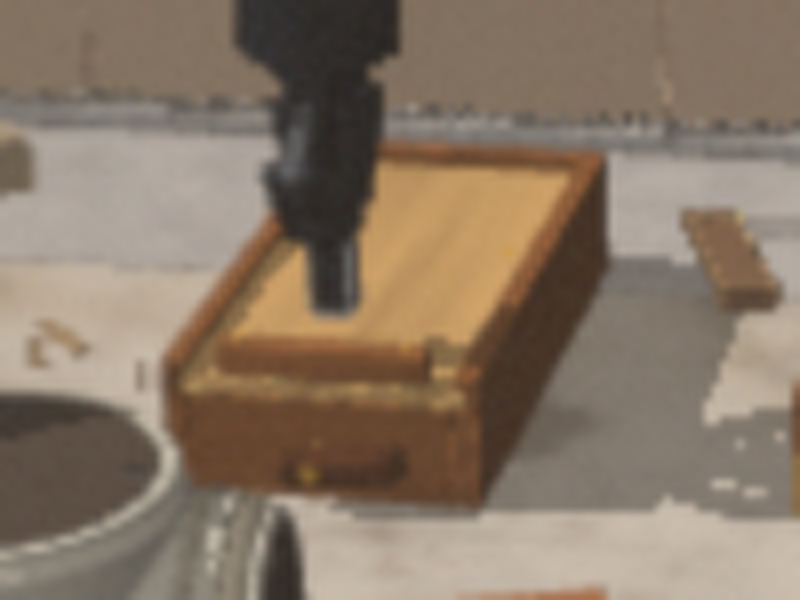

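The button is now level at (350,468) and clear of the lid. The finger stands above the lid behind the lip, tip at (335,312). Next I'll lower it.

```bash
python3 -m jog '[0,0.001,-0.006,0,0,0,0,0.001,-0.012,0,0,0,0,0.001,-0.018,0,0,0,0,0.001,-0.023,0,0,0,0,0.001,-0.023,0,0,0,0,0.001,-0.023,0,0,0]'
```

```text
clock: 10.2
eef_pos: [0.647, 0.0716, 0.1355]
tool_rot: [0.714, 0.701, -0.002, 0.001]
ft_force: [0.4, 0.5, 0.0]
grip_width: -0.0002
grasp_force: 0.0
```

```bash
python3 -m jog '[-0.006,0,0,0,0,0,-0.012,0,0,0,0,0,-0.018,0,0,0,0,0,-0.024,0,0,0,0,0,-0.03,0,0,0,0,0,-0.036,0,0,0,0,0,-0.042,0.0005,0,0,0,0,-0.048,0.0006,0,0,0,0,-0.054,0.0006,0,0,0,0,-0.06,0.0007,0,0,0,0]'
```

```text
clock: 11.03
eef_pos: [0.5992, 0.0722, 0.1366]
tool_rot: [0.714, 0.7, -0.001, 0.002]
ft_force: [2.2, -0.6, 0.7]
grip_width: -0.0
grasp_force: 0.8
```

```bash
python3 -m jog '[-0.01,0.0001,0,0,0,0,-0.02,0.0002,0,0,0,0,-0.03,0.0004,0,0,0,0,-0.04,0.0005,0,0,0,0,-0.05,0.0006,0,0,0,0,-0.06,0.0007,0,0,0,0,-0.07,0.0008,0,0,0,0,-0.08,0.001,0,0,0,0,-0.09,0.0011,0,0,0,0,-0.1,0.0012,0,0,0,0]'
python3 - <<'E'
from h import *
look("top",["broad_case_lip","broad_case_lid"]);look("side",["broad_case_lip","broad_case_lid"]);print(bot.get_obs()["eef_pos"],bot.get_obs()["ft_force"])
E
```

```text
clock: 11.87
eef_pos: [0.5184, 0.0731, 0.1361]
tool_rot: [0.714, 0.701, -0.002, 0.001]
ft_force: [1.3, 0.1, 0.7]
grip_width: 0.0002
grasp_force: 0.7
top broad_case_lip [0.5004 0.0686 0.0662] 0.63
top broad_case_lid [0.6308 0.0646 0.0482] 0.92
side broad_case_lip [0.5    0.0739 0.0635] 0.72
side broad_case_lid [0.6286 0.0731 0.0453] 0.73
side broad_case_lid [ 0.7556 -0.2116  0.0446] 0.47
[0.51947568 0.07317687 0.13621202] [ 0.58122675 -0.93569012 -0.12893616]
```

```bash
python3 -m jog '[-0.005,0,0,0,0,0,-0.01,0.0001,0,0,0,0,-0.015,0.0001,0,0,0,0,-0.02,0.0002,0,0,0,0,-0.025,0.0002,0,0,0,0,-0.029,0.0003,0,0,0,0,-0.031,0.0003,0,0,0,0,-0.033,0.0004,0,0,0,0]'
python3 -m jog '[-0.001,0,0,0,0,0,-0.002,0,0,0,0,0,-0.003,0,0,0,0,0]'
```

```text
clock: 12.83
eef_pos: [0.4928, 0.0735, 0.1364]
tool_rot: [0.714, 0.701, -0.001, 0.001]
ft_force: [1.1, 0.4, -0.1]
grip_width: -0.0
grasp_force: 0.5
clock: 13.08
eef_pos: [0.4907, 0.0735, 0.1364]
tool_rot: [0.714, 0.701, -0.001, 0.001]
ft_force: [2.0, 0.2, -1.0]
grip_width: 0.0003
grasp_force: 0.5
```

```bash
python3 -m jog '[-0.001,0,0,0,0,0,-0.002,0,0,0,0,0,-0.003,0,0,0,0,0]'
python3 -m jog '[-0.001,0,0,0,0,0,-0.002,0,0,0,0,0]'; python3 -m jog '[-0.001,0,0,0,0,0,-0.002,0,0,0,0,0]'
```

```text
clock: 13.33
eef_pos: [0.4882, 0.0735, 0.1363]
tool_rot: [0.714, 0.701, -0.002, 0.001]
ft_force: [0.9, -0.7, -0.7]
grip_width: -0.0003
grasp_force: 0.5
clock: 13.5
eef_pos: [0.4866, 0.0735, 0.1363]
tool_rot: [0.714, 0.701, -0.002, 0.001]
ft_force: [0.6, -0.5, -0.5]
grip_width: 0.0002
grasp_force: 0.7
clock: 13.67
eef_pos: [0.4861, 0.0738, 0.1367]
tool_rot: [0.714, 0.701, -0.0, 0.002]
ft_force: [5.0, 1.8, -0.8]
grip_width: 0.0002
grasp_force: 2.3
```

```bash
python3 -m jog '[-0.001,0,0,0,0,0,-0.001,0,0,0,0,0]'
```

```text
clock: 13.83
eef_pos: [0.4859, 0.074, 0.137]
tool_rot: [0.714, 0.701, 0.0, 0.002]
ft_force: [5.0, 0.5, -2.7]
grip_width: -0.0001
grasp_force: 2.7
```

The motion has stalled at 5 N after about 150 mm, so the lid is at its stop. I'll back off and lift clear.

```bash
python3 -m jog '[0.008,0,0,0,0,0,0.016,0,0,0,0,0,0.016,0,0.02,0,0,0,0.016,0,0.06,0,0,0,0.016,0,0.1,0,0,0,0.016,0,0.15,0,0,0,0.016,0,0.18,0,0,0,0.016,0,0.18,0,0,0]'
python3 - <<'E'
from h import *
look("top",["broad_case_lip","broad_case_lid","narrow_case_lid"]);im,d=look("side",["broad_case_button_tip","broad_case_lip","broad_case_lid","narrow_case_lid"])
c=cv2.resize(im[140:260,150:310],(800,600),interpolation=cv2.INTER_CUBIC);cv2.imwrite("pics/s6.png",c[:,:,::-1])
o=bot.get_obs();print(o["eef_pos"],o["ft_force"])
E
```

```text
clock: 14.5
eef_pos: [0.4995, 0.0737, 0.2863]
tool_rot: [0.714, 0.7, 0.002, 0.004]
ft_force: [1.9, -0.9, -0.7]
grip_width: 0.0002
grasp_force: 0.0
top broad_case_lip [0.4686 0.0739 0.0669] 0.94
top broad_case_lip [ 0.7537  0.0647 -0.0025] 0.31
top broad_case_lid [0.5978 0.0624 0.0475] 0.79
top broad_case_lid [ 0.7551 -0.2209 -0.0022] 0.28
top narrow_case_lid [ 0.7525 -0.2177  0.0506] 0.72
side broad_case_lip [0.4703 0.0731 0.0623] 0.89
side broad_case_lid [0.6013 0.0729 0.0471] 0.63
side narrow_case_lid [ 0.7546 -0.2093  0.0455] 0.62
side narrow_case_lid [0.4682 0.0714 0.0626] 0.35
[0.49649775 0.07339189 0.27907308] [-0.10232058 -0.17006142 -0.27322066]
```

View pics/s6.png

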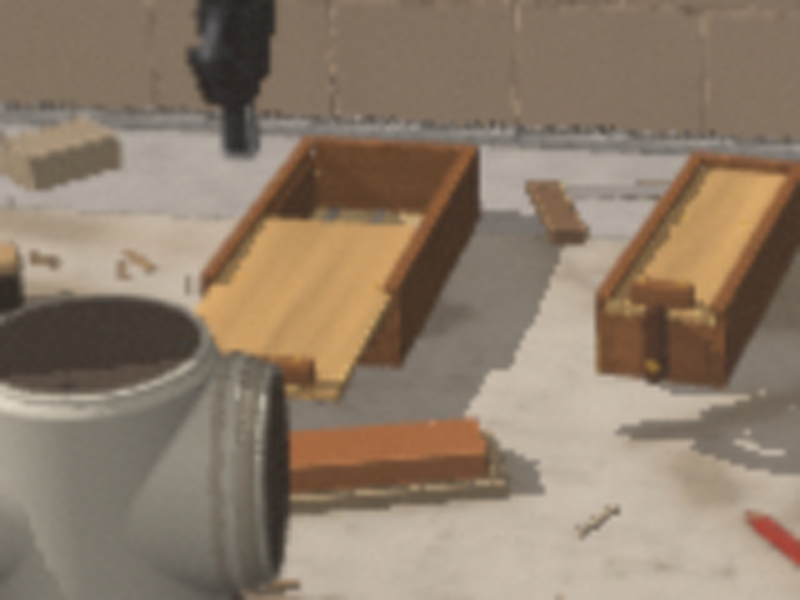

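The lid is drawn out level, with its lip at (290,365) and the case open at the back. The lip moved from 0.6195 to 0.4695 m, which is 150 mm. The narrow case and whetstone are undisturbed and the arm is clear.

```bash
python3 -c "
from workcell import bot
print(bot.job_done())"
```

```text
the job is handed in; nothing more can be done
None
```

I turned the broad case's button level, drew its lid about 150 mm out to the stop with a fingertip behind the lip, left the narrow case shut, and handed the job in at about 15 s with the arm clear; contact force peaked at about 18 N while turning the button.

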